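# Sweep the loose screw caps into the catch tray

## Task

Tidy the lab bench: with the closed fingertips, sweep the three loose flat screw caps along the bench through the open side of the three-walled steel tray, until each lies flat and wholly inside with none of it sticking out past the mouth. Only push the caps from the side: do not pinch them, press on top of them or lift them, and leave the capped sample pots, the bottle, the beaker and the tip box standing where they are.

Things in the scene. Friction and masses are not known exactly. Their poses are not given: they have to be found in the camera images.
- tray: three-walled sheet-steel catch tray fixed to the bench. Origin: centre of its floor, level with the bench (no step at the mouth). Own x points from the open mouth to the back wall, y along the mouth. Inside 130 mm deep (x -65 mouth to +65 back) and 170 mm wide (y -85 to +85); back and side walls 30 mm high, 3 mm thick. The mouth faces the robot's right (-y), turned up to 20 degrees
- cap1: loose flat white plastic screw cap lying on the bench: a disc 38 mm in diameter and 16 mm high, about 15 g, grey liner up; origin at its centre, 8 mm above the bench. It slides when pushed from the side and stops when the push stops; its yaw means nothing
- cap2: loose flat white plastic screw cap lying on the bench: a disc 38 mm in diameter and 16 mm high, about 15 g, grey liner up; origin at its centre, 8 mm above the bench. It slides when pushed from the side and stops when the push stops; its yaw means nothing
- cap3: loose flat white plastic screw cap lying on the bench: a disc 38 mm in diameter and 16 mm high, about 15 g, grey liner up; origin at its centre, 8 mm above the bench. It slides when pushed from the side and stops when the push stops; its yaw means nothing
- pot1_mid (a point): upright white sample pot, 46 mm diameter, 55 mm high, closed with the same kind of 38 mm screw cap: to be left alone; this point is its centre, 27.5 mm above the bench
- pot2_mid (a point): upright white sample pot, 46 mm diameter, 55 mm high, closed with the same kind of 38 mm screw cap: to be left alone; this point is its centre, 27.5 mm above the bench
- pot3_mid (a point): upright white sample pot, 46 mm diameter, 55 mm high, closed with the same kind of 38 mm screw cap: to be left alone; this point is its centre, 27.5 mm above the bench
- pot4_mid (a point): upright white sample pot, 46 mm diameter, 55 mm high, closed with the same kind of 38 mm screw cap: to be left alone; this point is its centre, 27.5 mm above the bench
- amber_mid (a point): amber glass bottle, 66 mm diameter, 150 mm high, by the far edge, left alone; this point is its centre, 75 mm up
- beaker_mid (a point): glass beaker, 72 mm diameter, 90 mm high, by the far edge, left alone; this point is its centre, 45 mm up
- tipbox_mid (a point): blue pipette-tip box 85 x 120 mm, 58 mm high, by the far edge, left alone; this point is its middle, 28 mm up
Not all that is in view belongs to the job. What is shaped like the part that bears tipbox_mid but black or red is not meant.

How it is judged:
By the outcome, as a careful person would: the job done as asked, in the order asked, and still so for the second after the job is handed in, with the robot touching nothing.
It also fails if it takes over 67 s, if anything falls off the work surface, if the arm or the gripper's body presses on something with over 40 N, if the wrist force passes 120 N, or if a joint passes its speed limit or range.

## Robot

A 7-joint arm with a two-finger parallel gripper is mounted at the origin on the work surface. World frame = base frame: x ahead of the robot, y to its left, z up, the work surface at z = 0. Lengths are in m, angles in degrees, forces in N, time in s.
With the tool pointing down it reaches from about 0.35 to 0.9 m from the base axis. Payload 7.2 kg.
Tool frame: the origin (TCP) lies on the centre line of the jaws, within the pads' length; the fingertips stand 17 mm ahead of it and the grasp point (between the pads) lies 2 mm behind it; z points along the fingers, x is the direction in which the jaws open and shut, and the axes are right-handed (so a half turn about z gives the same grasp; the last joint's range is limited). The gripper opens to 85 mm and grips with 20 to 120 N. Pads are 22 mm wide; open, the fingers measure 114 mm over their backs; the gripper's body (76 mm by 85 mm) begins 54 mm behind the grasp point. The pads swing forward as they close: fully open they stand 13 mm farther back than shut.
Start: joints at [-68.824, 23.554, -0.728, 91.456, 0.321, 64.991, -4.71], TCP at [0.265, 0.566, 0.208] pointing down, gripper open.
Joint ranges: [-169.25, 169.25], [-16.82, 113.86], [-84.01, 82.57], [7.8, 145.47], [-59.2, 239.2], [7.22, 106.19], [-163.78, 163.78]. Speed limits (degrees/s): [136.94, 136.94, 172.46, 172.46, 180, 180, 180].

## Interface

Orientations are given as a 3x3 rotation matrix whose columns are the frame's x, y, z axes.
In Python, from rig import arm gives the robot as it stands.
- The arm moves only by the tool send_rows, never from a script. Its argument "steps" is text: rows parted by semicolons, each of 7 numbers parted by spaces: the shift along the tool's x, y, z in units of 50 mm (1.0 is 50 mm), then the turn, a rotation vector about the tool's x, y, z in degrees, then the opening, from -1 (shut) to 1 (fully open), so that 0 is half open. A call has 1 to 10 rows; each row is the pose to reach, as a shift and turn from the pose commanded when the call began, along the tool's axes at that moment; what a row does not reach only later rows make up. A row lasts 1/10 s, in which the tool goes at most 50 mm and 8.59 degrees, less where a joint would pass 70% of its speed; a pose out of reach is approached as far as the arm can. A call with a gripper value outside its range is refused whole. The fingers move at their own pace and stop on an object; "newtons" is the grip in N (left out, the last holds). Time passes only in rows, so rows that repeat a pose let the fingers close. It gives the time, the measured TCP pose, the force and the opening at its end, in the units of the state.
- arm.get_obs(): the state, without advancing time (a new reading comes with each control period).
- arm.grab_frame(name): name is "side" or "top" or "wrist"; returns (picture, depth): 480x640x3 uint8, red, green, blue; 480x640 float32, m along the optical axis (not along the pixel's ray), 0 where there is no reading.
- arm.camera_params(name): a dict with "intrinsics" (3x3 intrinsics, pixels), "R" (3x3) and "t" (3): a world point X has camera coordinates R X + t; the wrist camera has in their place "hand_eye" (4x4, takes a point from camera to tool coordinates, whose origin is the TCP and whose axes are the tool frame's). Camera axes: x right, y down, z forward; pixel columns grow to the right and rows downward; lengths in m; the calibration is good to about 2 mm. The wrist camera is an equidistant fisheye: a pixel r from the principal point sees the ray r / f radians off the axis. A picture is of the moment at which its call begins: read the wrist's pose just before it. camera_params takes no time and is no camera call.
- arm.job_done(): hands the job in, once; it reports no verdict.
The state is a dict: "time_s": time; "joint_pos": joint angles; "dq": joint speeds; "tau": joint torques, N m; "eef_pos": TCP position; "eef_rot": TCP orientation; "contact_force": force on the tool from outside, world axes, zero at the start; "ft_torque": the same for the moment, N m; "width": finger opening in m.
Only numpy, scipy, OpenCV 4.12 (cv2) and the standard library are available. Lean on these libraries where they do the work, as an engineer would, in place of code of your own. Each camera call takes 0.05 s, during which the arm holds its last target. There are 200 camera calls.

## Working session

There is one attempt and no reset: what is moved stays moved. The work goes in short steps, Python scripts to look and compute and a tool call to move; the robot and the scene stay as the last step left them, time stands still between calls to the robot, and variables do not carry over. Pictures are saved under pics/ and viewed, about 8 in all and at most 12, crops included, and the job is handed in when it is done.

Besides the shell and the picture viewer there is one more tool, called after "Request:" as a command line: name --argument value ..., lists and objects as JSON in quotes. send_rows: Moves the arm, as the interface text tells. Its arguments: {"type":"object","properties":{"steps":{"type":"string"},"newtons":{"type":"number"}},"required":["steps"]}

```bash
mkdir -p pics; ls
python3 - <<'E'
from rig import arm
import cv2,numpy as np
o=arm.get_obs();print(o)
for n in("top","side"):
    p,d=arm.grab_frame(n);np.savez(f"{n}0.npz",p=p,d=d);cv2.imwrite(f"pics/{n}0.png",p[...,::-1])
    print(n,arm.camera_params(n))
E
```

```text
pics
{'time_s': 0.0, 'joint_pos': array([-68.82810325,  23.59924542,  -0.72858544,  91.50648469,
         0.31974057,  64.99389481,  -4.70931474]), 'dq': array([ 0.09328039,  0.05552546, -0.02102343,  0.02666239, -0.0751376 ,
        0.04304888, -0.02833407]), 'tau': array([ 8.68067082e-05, -6.00635934e+01,  6.82244897e-01, -2.99412560e+01,
        1.38319135e-02,  1.06969464e-02, -8.53267323e-06]), 'eef_pos': array([0.26471145, 0.5655342 , 0.20754411]), 'eef_rot': array([[ 4.23849532e-01,  9.05732400e-01, -6.27693274e-04],
       [ 9.05731022e-01, -4.23849984e-01, -1.58359450e-03],
       [-1.70036063e-03,  1.02684515e-04, -9.99998549e-01]]), 'contact_force': array([ 0.13902976, -0.08944195, -0.17982819]), 'ft_torque': array([ 0.07311104,  0.02680427, -0.0126674 ]), 'width': 0.08542273963292189}
top {'intrinsics': array([[497.47102288,   0.        , 326.59827208],
       [  0.        , 497.47102288, 239.62238241],
       [  0.        ,   0.        ,   1.        ]]), 'R': array([[-0.02429061, -0.99963249, -0.01203549],
       [-0.99876809,  0.02478716, -0.04298713],
       [ 0.04326966,  0.01097648, -0.99900313]]), 't': array([-0.0298358 ,  0.51206908,  0.9264479 ])}
side {'intrinsics': array([[616.43788325,   0.        , 320.44491106],
       [  0.        , 616.43788325, 236.03984132],
       [  0.        ,   0.        ,   1.        ]]), 'R': array([[ 0.95310894, -0.30248097, -0.00941389],
       [-0.24003153, -0.7366559 , -0.63223647],
       [ 0.1843047 ,  0.60484986, -0.77471829]]), 't': array([-0.5169731 ,  0.13352294,  1.15316201])}
```

View pics/top0.png

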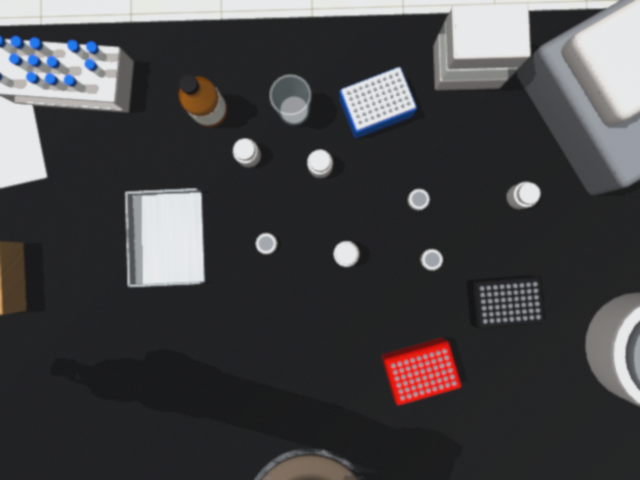

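View pics/side0.png

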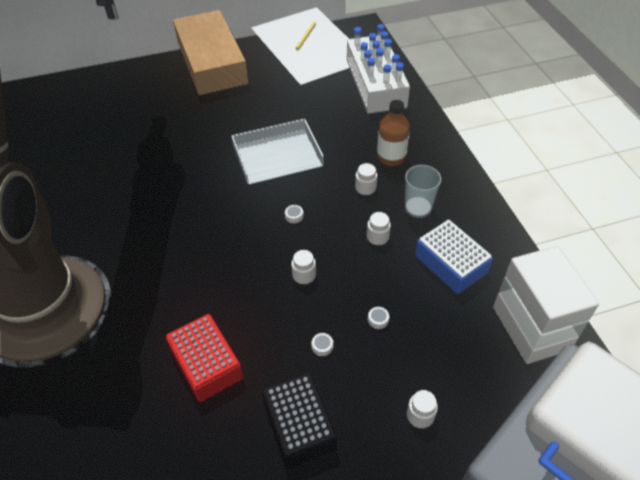

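The top view shows three grey-liner loose caps at px (266,243), (419,199) and (432,260). The pots are at (246,152), (320,163), (346,253) and (525,195), and the tray is at (165,238) with its mouth on the right. The side view agrees.

```bash
cat > h.py <<'E'
import numpy as np,cv2
from rig import arm
def ray(n,uv,z):
    c=arm.camera_params(n);K,R,t=c["intrinsics"],c["R"],c["t"]
    d=R.T@np.linalg.solve(K,np.array([uv[0],uv[1],1.]));o=-R.T@t
    return (o+d*(z-o[2])/d[2])[:2]
def blobs(p,th=110):
    m=(p.min(2)>th).astype(np.uint8)
    n,l,s,c=cv2.connectedComponentsWithStats(m)
    return m,l,s,c
def caps(n,p,lo=150,hi=900,th=110):
    m,l,s,c=blobs(p,th);out=[]
    for i in range(1,len(s)):
        if lo<s[i][4]<hi:
            cs,_=cv2.findContours((l==i).astype(np.uint8),cv2.RETR_EXTERNAL,2)
            (u,v),r=cv2.minEnclosingCircle(cs[0])
            out.append((round(u,1),round(v,1),round(r,1),int(s[i][4])))
    return out
E
python3 - <<'E'
from h import *
p=np.load("top0.npz")["p"]
for b in caps("top",p):
    print(b,ray("top",b,.016).round(3),ray("top",b,.055).round(3))
q=np.load("side0.npz")["p"]
for b in caps("side",q): print("side",b,ray("side",b,.016).round(3),ray("side",b,.055).round(3))
m=(p[180:295,118:212].min(2)>60).astype(np.uint8);m=cv2.morphologyEx(m,cv2.MORPH_OPEN,np.ones((3,3)))
cs,_=cv2.findContours(m,cv2.RETR_EXTERNAL,2);c=max(cs,key=cv2.contourArea)
r=cv2.boxPoints(cv2.minAreaRect(c))+[118,180];print(r)
ap=cv2.approxPolyDP(c,4,True)[:,0]+[118,180];
for a in ap:print(a,ray("top",a,0).round(3),ray("top",a,.03).round(3))
cv2.imwrite("pics/tray.png",cv2.resize(p[180:300,110:300,::-1],None,fx=4,fy=4))
c=arm.camera_params("wrist");print(c)
E
```

```text
(291.9, 98.5, 24.3, 743) [0.781 0.017] [0.768 0.014]
(244.5, 151.0, 13.2, 529) [0.683 0.109] [0.674 0.102]
(318.7, 162.0, 13.2, 532) [ 0.658 -0.031] [ 0.65  -0.032]
(523.9, 194.4, 16.3, 653) [ 0.587 -0.414] [ 0.582 -0.399]
(418.3, 198.8, 10.8, 363) [ 0.583 -0.216] [ 0.579 -0.209]
(265.6, 243.0, 10.6, 360) [0.507 0.072] [0.506 0.067]
(345.8, 253.4, 13.1, 529) [ 0.484 -0.078] [ 0.484 -0.077]
(431.5, 259.2, 10.9, 370) [ 0.47  -0.237] [ 0.47 -0.23]
(639.0, 357.5, 23.5, 232) [ 0.28  -0.612] [ 0.288 -0.589]
side (392.0, 145.5, 15.0, 457) [0.775 0.194] [0.756 0.156]
side (366.0, 178.0, 15.3, 527) [0.683 0.116] [0.668 0.08 ]
side (419.7, 197.1, 18.3, 505) [0.771 0.028] [ 0.752 -0.004]
side (293.7, 212.5, 9.4, 258) [0.506 0.069] [0.498 0.035]
side (378.1, 227.5, 16.0, 592) [ 0.658 -0.023] [ 0.644 -0.053]
side (303.0, 265.9, 16.4, 624) [ 0.485 -0.069] [ 0.478 -0.097]
side (378.2, 316.6, 10.8, 357) [ 0.582 -0.22 ] [ 0.571 -0.242]
side (321.9, 343.4, 11.3, 387) [ 0.469 -0.241] [ 0.462 -0.262]
side (422.0, 408.0, 18.4, 827) [ 0.588 -0.404] [ 0.577 -0.419]
[[122.65604973 189.36942673]
 [201.87643433 186.5401268 ]
 [205.39108276 284.95030212]
 [126.17070007 287.77960205]]
[197 188] [0.617 0.204] [0.612 0.196]
[124 192] [0.613 0.345] [0.608 0.332]
[128 287] [0.431 0.339] [0.432 0.326]
[204 282] [0.437 0.193] [0.438 0.185]
[202 194] [0.605 0.195] [0.601 0.187]
{'intrinsics': array([[371.64829954,   0.        , 324.97415421],
       [  0.        , 371.64829954, 230.8701315 ],
       [  0.        ,   0.        ,   1.        ]]), 'hand_eye': array([[ 9.99999685e-01, -7.89237670e-04,  8.10115989e-05,
        -1.48480934e-04],
       [ 7.36065711e-04,  9.61010856e-01,  2.76509662e-01,
        -7.01996496e-02],
       [-2.96084867e-04, -2.76509515e-01,  9.61011134e-01,
        -1.65733783e-01],
       [ 0.00000000e+00,  0.00000000e+00,  0.00000000e+00,
         1.00000000e+00]])}
```

View pics/tray.png

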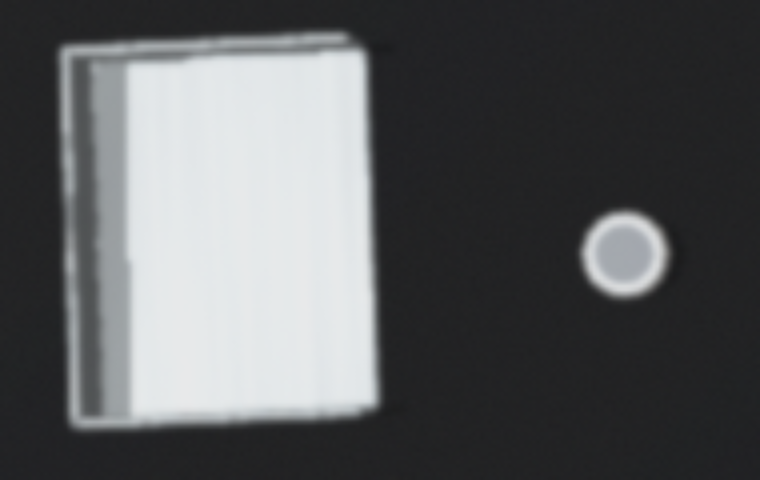

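The tray's mouth is at y≈0.194, x 0.439–0.609, facing −y almost squarely. Caps are at A(.507,.071), B(.583,−.218) and C(.470,−.239). The pot at (.484,−.077) blocks C's straight path. I'll go behind B first, with the jaws shut.

Request:
send_rows --steps "-0.6 0.6 0 0 0 6.5 -1;-1.2 1.25 0 0 0 13 -1;-1.85 1.9 0 0 0 19.5 -1;-2.45 2.55 0 0 0 26 -1;-3.1 3.2 0 0 0 32.5 -1;-3.7 3.85 0 0 0 39 -1;-4.3 4.5 0 0 0 45.5 -1;-4.9 5.1 0 0 0 52 -1;-5.55 5.75 0 0 0 58.5 -1;-6.2 6.4 0 0 0 65 -1"

```text
time_s: 1.1
eef_pos: [0.4235, 0.1479, 0.2084]
eef_rot: [[1.0, -0.006, -0.0], [-0.006, -1.0, 0.0], [-0.0, -0.0, -1.0]]
contact_force: [0.6, 0.5, 1.1]
width: 0.0001
```

Request:
send_rows --steps "0.3 0.8 0 0 0 0 -1;0.6 1.7 0 0 0 0 -1;1 2.5 0 0 0 0 -1;1.3 3.3 0 0 0 0 -1;1.6 4.15 0 0 0 0 -1;1.9 5 0 0 0 0 -1;2.25 5.8 0 0 0 0 -1;2.6 6.6 0 0 0 0 -1;2.9 7.5 0 0 0 0 -1;3.2 8.3 0 0 0 0 -1"

```text
time_s: 2.1
eef_pos: [0.5829, -0.2676, 0.2079]
eef_rot: [[1.0, -0.002, -0.001], [-0.002, -1.0, -0.0], [-0.001, 0.0, -1.0]]
contact_force: [0.7, 0.6, -0.4]
width: -0.0001
```

Request:
send_rows --steps "0 0 0.6 0 0 0 -1;0 0 1.2 0 0 0 -1;0 0 1.8 0 0 0 -1;0 0 2.4 0 0 0 -1;0 0 2.9 0 0 0 -1;0 0 3.2 0 0 0 -1;0 0 3.4 0 0 0 -1;0 0 3.5 0 0 0 -1;0 0 3.58 0 0 0 -1;0 0 3.6 0 0 0 -1"

```text
time_s: 3.1
eef_pos: [0.5832, -0.2658, 0.0288]
eef_rot: [[1.0, -0.001, 0.001], [-0.001, -1.0, -0.0], [0.001, 0.0, -1.0]]
contact_force: [-0.2, 0.2, 1.1]
width: 0.0004
```

Request:
send_rows --steps "0 0 0.06 0 0 0 -1;0 0 0.12 0 0 0 -1;0 0 0.12 0 0 0 -1"

```text
time_s: 3.4
eef_pos: [0.5827, -0.2655, 0.0223]
eef_rot: [[1.0, -0.001, -0.0], [-0.001, -1.0, 0.0], [-0.0, -0.0, -1.0]]
contact_force: [0.8, -0.5, 0.7]
width: -0.0004
```

Run:
```python
from h import *
p,d=arm.grab_frame("side");q,e=arm.grab_frame("top")
a=p[200:430,230:480,::-1];b=q[130:330,330:520,::-1]
cv2.imwrite("pics/s1.png",np.hstack([cv2.resize(a,(400,400)),cv2.resize(b,(400,400))]))
```

```text
(no output)
```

View pics/s1.png

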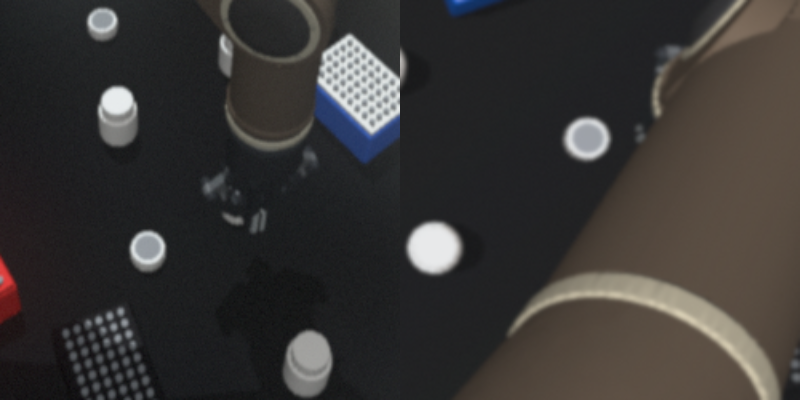

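The fingertips stand behind cap B, clear of the bench with no contact force. I'll push B in now.

Request:
send_rows --steps "0 -0.15 0 0 0 0 -1;0 -0.3 0 0 0 0 -1;0 -0.45 0 0 0 0 -1;0 -0.7 0 0 0 0 -1;0 -1 0 0 0 0 -1;0 -1.3 0 0 0 0 -1;0 -1.6 0 0 0 0 -1;0 -1.85 0 0 0 0 -1;0 -2 0 0 0 0 -1;0 -2.1 0 0 0 0 -1"

```text
time_s: 4.5
eef_pos: [0.583, -0.1596, 0.0224]
eef_rot: [[1.0, -0.001, 0.0], [-0.001, -1.0, 0.0], [0.0, -0.0, -1.0]]
contact_force: [-0.2, 0.5, -0.1]
width: 0.0001
```

Run:
```python
from h import *
for n in("side","top"):
    p,d=arm.grab_frame(n);cv2.imwrite(f"pics/{n}2.png",p[...,::-1])
    for b in caps(n,p,60): print(n,b,ray(n,b,.016).round(3))
```

```text
side (225.5, 47.0, 20.4, 516) [0.496 0.694]
side (201.0, 52.5, 21.4, 411) [0.429 0.689]
side (8.5, 74.0, 10.4, 81) [-0.06   0.753]
side (294.0, 141.5, 31.5, 210) [0.567 0.277]
side (419.2, 196.7, 18.5, 497) [0.77  0.029]
side (293.7, 212.5, 9.4, 258) [0.506 0.069]
side (303.0, 266.0, 16.5, 625) [ 0.485 -0.069]
side (378.1, 317.1, 10.4, 188) [ 0.582 -0.221]
side (321.9, 343.4, 11.3, 385) [ 0.469 -0.241]
side (422.3, 408.1, 18.4, 807) [ 0.588 -0.405]
top (291.9, 98.5, 24.3, 745) [0.781 0.017]
top (244.6, 150.9, 13.2, 528) [0.683 0.109]
top (318.7, 162.0, 13.2, 531) [ 0.658 -0.031]
top (526.7, 193.7, 13.6, 524) [ 0.588 -0.419]
top (265.6, 243.0, 10.6, 361) [0.507 0.072]
top (434.0, 260.0, 9.8, 157) [ 0.468 -0.242]
top (639.0, 357.5, 23.5, 232) [ 0.28  -0.612]
```

View pics/top2.png

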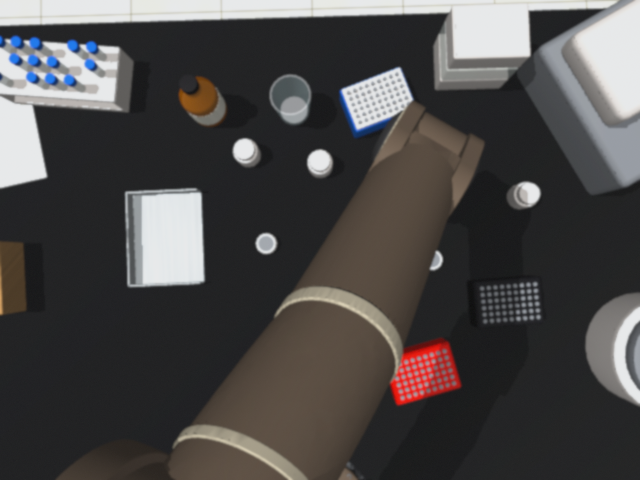

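Run:
```python
import cv2
a=cv2.imread("pics/side2.png")[180:380,270:470];cv2.imwrite("pics/s2c.png",cv2.convertScaleAbs(cv2.resize(a,(600,600),interpolation=2),alpha=1.8,beta=10))
```

```text
(no output)
```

View pics/s2c.png

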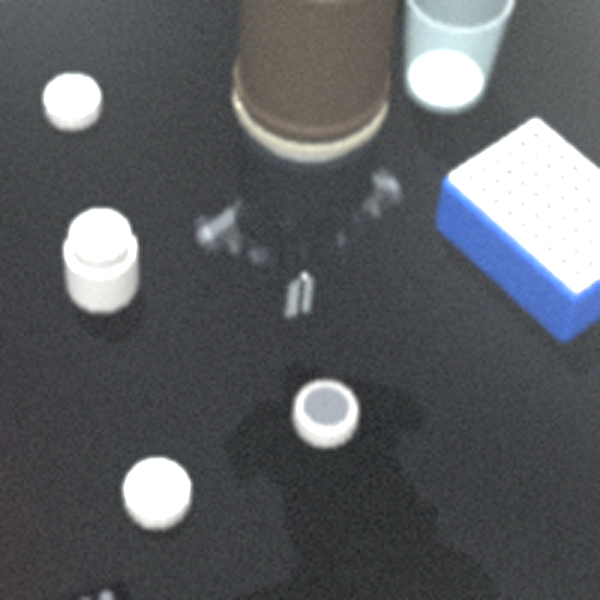

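Cap B has not moved: the fingertips passed just over it, so they sit higher than assumed. I'll measure the tip height from the side view.

Run:
```python
from h import *
o=arm.get_obs();print(o["eef_pos"],o["width"])
for uv in((368,286),(372.5,284)):
    for z in(0.,.01,.02,.03,.04):print(uv,z,ray("side",uv,z).round(4))
```

```text
[ 0.58304552 -0.15993279  0.02238583] -3.713804494133974e-05
(368, 286) 0.0 [ 0.5928 -0.1414]
(368, 286) 0.01 [ 0.5899 -0.1477]
(368, 286) 0.02 [ 0.587 -0.154]
(368, 286) 0.03 [ 0.5841 -0.1603]
(368, 286) 0.04 [ 0.5813 -0.1666]
(372.5, 284) 0.0 [ 0.6026 -0.1397]
(372.5, 284) 0.01 [ 0.5996 -0.146 ]
(372.5, 284) 0.02 [ 0.5966 -0.1524]
(372.5, 284) 0.03 [ 0.5936 -0.1587]
(372.5, 284) 0.04 [ 0.5907 -0.165 ]
```

Request:
send_rows --steps "0 0 0.05 0 0 0 -1;0 0 0.1 0 0 0 -1;0 0 0.15 0 0 0 -1;0 0 0.18 0 0 0 -1;0 0 0.2 0 0 0 -1;0 0 0.2 0 0 0 -1"

```text
time_s: 5.2
eef_pos: [0.5828, -0.1607, 0.0122]
eef_rot: [[1.0, -0.002, -0.0], [-0.002, -1.0, -0.0], [-0.0, 0.0, -1.0]]
contact_force: [0.4, 0.4, -0.3]
width: -0.0002
```

Run:
```python
from h import *
p,d=arm.grab_frame("side");q,e=arm.grab_frame("wrist")
a=p[220:330,310:430,::-1]
cv2.imwrite("pics/s3.png",np.hstack([cv2.convertScaleAbs(cv2.resize(a,(436,400)),alpha=3,beta=20),cv2.convertScaleAbs(cv2.resize(q[240:,160:480,::-1],(320,400)),alpha=2,beta=10)]))
c=arm.camera_params("side");X=np.array([.583,-.16,.0])
for z in(0,.02,.04):
    Y=c["R"]@(X+[0,0,z])+c["t"];print(z,(c["intrinsics"]@Y/Y[2])[:2],Y[2])
print(d[255:310:4,360:380:4])
```

```text
0 [366.57112737 295.07024887] 1.1638356728077104
0.02 [367.09243134 289.07895387] 1.1483413071061401
0.04 [367.62799544 282.92376856] 1.13284694140457
[[1.013339  1.0124555 1.0053946 1.0053345 1.0085231]
 [1.0494721 1.0409526 1.0428259 1.056901  1.0539699]
 [1.0554636 1.0421003 1.0517415 1.0675224 1.059504 ]
 [1.0942764 1.055434  1.0631716 1.0868225 1.067246 ]
 [1.0877237 1.0666496 1.073375  1.0889863 1.0846766]
 [1.0883453 1.086511  1.0891688 1.0946434 1.0961953]
 [1.1192232 1.102699  1.1025959 1.1028925 1.1917562]
 [1.1820331 1.1182731 1.1123605 1.1167645 1.1789896]
 [1.1767179 1.1736295 1.1248267 1.1275979 1.1762915]
 [1.1691186 1.1748642 1.1703157 1.1684586 1.1679393]
 [1.1620026 1.1615049 1.1634794 1.1641986 1.1649655]
 [1.1609253 1.1581061 1.1617005 1.1580844 1.1585354]
 [1.1514422 1.1515231 1.1531316 1.1547599 1.1518489]
 [1.1450084 1.1451062 1.1458199 1.1467818 1.1478767]]
```

View pics/s3.png

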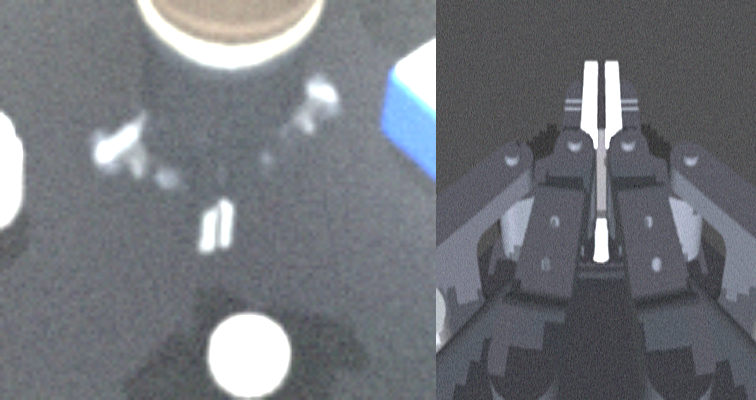

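Run:
```python
from h import *
p,d=arm.grab_frame("side");c=arm.camera_params("side")
v,u=np.mgrid[240:320,355:385];dd=d[240:320,355:385]
P=np.stack([u*dd,v*dd,dd],-1)@np.linalg.inv(c["intrinsics"]).T
W=(P-c["t"])@c["R"]
print("bench z",np.median(W[70:,:,2]))
for r in range(30,56,2):
    m=W[r,:,2]>.012; print(240+r, m.sum(), W[r][m].min(0).round(3) if m.any() else "", W[r][m].max(0).round(3) if m.any() else "")
```

```text
bench z 0.013840646197669405
270 30 [ 0.556 -0.179  0.079] [ 0.605 -0.161  0.112]
272 24 [ 0.553 -0.179  0.08 ] [ 0.596 -0.165  0.105]
274 23 [ 0.552 -0.176  0.077] [ 0.594 -0.167  0.099]
276 22 [ 0.552 -0.175  0.064] [ 0.596 -0.166  0.091]
278 22 [ 0.551 -0.175  0.056] [ 0.595 -0.155  0.089]
280 16 [ 0.568 -0.173  0.049] [ 0.594 -0.156  0.066]
282 16 [ 0.568 -0.173  0.047] [ 0.594 -0.159  0.062]
284 14 [ 0.569 -0.173  0.044] [ 0.592 -0.163  0.055]
286 11 [ 0.569 -0.173  0.041] [ 0.588 -0.165  0.05 ]
288 5 [ 0.575 -0.172  0.038] [ 0.582 -0.168  0.044]
290 0  
292 0  
294 0
```

The depth puts the tips about 38 mm above the bench, though the TCP reading would put them at the bench. Contact force is still zero, so I'll lower in small steps and watch the force.

Request:
send_rows --steps "0 0 0.04 0 0 0 -1;0 0 0.08 0 0 0 -1;0 0 0.12 0 0 0 -1;0 0 0.12 0 0 0 -1"

```text
time_s: 5.75
eef_pos: [0.5827, -0.1605, 0.006]
eef_rot: [[1.0, -0.001, -0.001], [-0.001, -1.0, 0.0], [-0.001, -0.0, -1.0]]
contact_force: [-0.3, -0.2, 0.7]
width: -0.0003
```

Request:
send_rows --steps "0 0 0.04 0 0 0 -1;0 0 0.08 0 0 0 -1;0 0 0.12 0 0 0 -1;0 0 0.12 0 0 0 -1"

```text
time_s: 6.15
eef_pos: [0.5827, -0.1605, 0.0]
eef_rot: [[1.0, -0.001, -0.001], [-0.001, -1.0, 0.0], [-0.001, -0.0, -1.0]]
contact_force: [-0.3, -0.1, 0.1]
width: 0.0001
```

```bash
cat > tip.py <<'E'
from h import *
p,d=arm.grab_frame("side");c=arm.camera_params("side")
o=arm.get_obs();print(o["eef_pos"].round(4),o["contact_force"].round(1),o["joint_pos"].round(2))
u,v=np.meshgrid(np.arange(640),np.arange(480))
W=(np.stack([u*d,v*d,d],-1)@np.linalg.inv(c["intrinsics"]).T-c["t"])@c["R"]
x,y=o["eef_pos"][:2]
print("bench",np.median(W[230:290,330:360,2]),np.median(W[370:400,340:380,2]))
near=(abs(W[...,0]-x)<.06)&(abs(W[...,1]-y)<.03)&(W[...,2]>.018)
for a,b in((.018,.025),(.025,.032),(.032,.04),(.04,.05),(.05,.06),(.06,.07),(.07,.08),(.08,.1),(.1,.12)):
    m=near&(W[...,2]>=a)&(W[...,2]<b);
    if m.sum()>3:print(a,m.sum(),(W[m].min(0)-[x,y,0]).round(3),(W[m].max(0)-[x,y,0]).round(3),v[m].max())
E
python3 tip.py
```

```text
[ 5.828e-01 -1.606e-01  2.000e-04] [-0.1  0.6 -0.1] [ -8.91  38.31  27.74 105.6  -25.37  42.34  32.75]
bench 0.0029625126524506634 0.00015250765241799503
0.025 14 [-0.008 -0.013  0.028] [ 0.005 -0.007  0.032] 292
0.032 41 [-0.015 -0.012  0.032] [0.013 0.006 0.04 ] 291
0.04 50 [-0.016 -0.014  0.04 ] [0.011 0.005 0.05 ] 288
0.05 39 [-0.016 -0.013  0.05 ] [0.011 0.002 0.06 ] 285
0.06 43 [-0.019 -0.014  0.06 ] [ 0.027 -0.002  0.07 ] 282
0.07 176 [-0.037 -0.015  0.07 ] [0.036 0.009 0.08 ] 283
0.08 286 [-0.052 -0.019  0.08 ] [0.052 0.012 0.1  ] 281
0.1 454 [-0.06 -0.02  0.1 ] [0.06  0.013 0.12 ] 276
```

Request:
send_rows --steps "0 0 0.06 0 0 0 -1;0 0 0.12 0 0 0 -1;0 0 0.18 0 0 0 -1;0 0 0.24 0 0 0 -1;0 0 0.28 0 0 0 -1;0 0 0.3 0 0 0 -1;0 0 0.3 0 0 0 -1"

```text
time_s: 6.9
eef_pos: [0.5829, -0.1606, -0.0148]
eef_rot: [[1.0, -0.002, -0.0], [-0.002, -1.0, 0.0], [-0.0, -0.0, -1.0]]
contact_force: [-0.4, -0.3, -0.4]
width: -0.0
```

Request:
send_rows --steps "0 0 0.04 0 0 0 -1;0 0 0.08 0 0 0 -1;0 0 0.1 0 0 0 -1;0 0 0.1 0 0 0 -1"

```text
time_s: 7.3
eef_pos: [0.5828, -0.1605, -0.0198]
eef_rot: [[1.0, -0.001, -0.0], [-0.001, -1.0, 0.0], [-0.0, -0.0, -1.0]]
contact_force: [0.4, -0.4, 0.5]
width: 0.0
```

```bash
sed -i 's/>.018)$/>.006)/;s/((.018,.025)/((.006,.012),(.012,.018),(.018,.025)/' tip.py; python3 tip.py
```

```text
[ 0.5828 -0.1606 -0.0197] [-0.7  0.3  0.1] [ -8.13  39.94  26.65 105.93 -26.4   40.35  33.56]
bench 0.050532097041621024 0.00020394286811447192
0.006 12 [-0.049 -0.011  0.006] [0.01  0.007 0.012] 298
0.012 30 [-0.014 -0.014  0.012] [0.012 0.005 0.018] 297
0.018 31 [-0.015 -0.012  0.018] [0.011 0.003 0.025] 295
0.025 35 [-0.016 -0.011  0.025] [0.012 0.004 0.032] 292
0.032 29 [-0.015 -0.012  0.032] [ 0.013 -0.002  0.039] 290
0.04 43 [-0.029 -0.014  0.041] [ 0.025 -0.003  0.05 ] 289
0.05 171 [-0.037 -0.014  0.05 ] [0.037 0.011 0.06 ] 289
0.06 126 [-0.045 -0.016  0.06 ] [0.043 0.01  0.07 ] 287
0.07 145 [-0.054 -0.019  0.07 ] [0.05  0.009 0.08 ] 285
0.08 438 [-0.06 -0.02  0.08] [0.059 0.014 0.1  ] 282
0.1 234 [-0.056 -0.021  0.1  ] [0.053 0.008 0.12 ] 275
```

The true tip height is TCP z + 28 mm. I'll lift over, come down behind B again, and push at TCP z = −0.022.

Request:
send_rows --steps "0 0 -0.6 0 0 0 -1;0 0 -1.2 0 0 0 -1;0 0.7 -1.2 0 0 0 -1;0 1.4 -1.2 0 0 0 -1;0 2.15 -1.2 0 0 0 -1;0 2.15 -0.8 0 0 0 -1;0 2.15 -0.4 0 0 0 -1;0 2.15 -0.15 0 0 0 -1;0 2.15 0.02 0 0 0 -1;0 2.15 0.04 0 0 0 -1"

```text
time_s: 8.35
eef_pos: [0.5826, -0.2679, -0.0222]
eef_rot: [[1.0, -0.001, -0.001], [-0.001, -1.0, 0.0], [-0.001, -0.0, -1.0]]
contact_force: [0.6, -0.3, 0.5]
width: 0.0
```

Request:
send_rows --steps "0 -0.15 0 0 0 0 -1;0 -0.3 0 0 0 0 -1;0 -0.45 0 0 0 0 -1;-0.02 -0.7 0 0 0 0 -1;-0.04 -0.95 0 0 0 0 -1;-0.06 -1.2 0 0 0 0 -1;-0.08 -1.45 0 0 0 0 -1;-0.1 -1.7 0 0 0 0 -1;-0.12 -1.85 0 0 0 0 -1;-0.12 -1.95 0 0 0 0 -1"

```text
time_s: 9.35
eef_pos: [0.5768, -0.1695, -0.0217]
eef_rot: [[1.0, -0.001, -0.0], [-0.001, -1.0, 0.0], [-0.0, -0.0, -1.0]]
contact_force: [0.0, -0.2, 0.4]
width: -0.0002
```

```bash
cat > look.py <<'E'
from h import *
print(arm.get_obs()["eef_pos"].round(4))
for n in("side","top"):
    p,d=arm.grab_frame(n);cv2.imwrite(f"pics/{n}_last.png",p[...,::-1])
    for b in caps(n,p,60): print(n,b,ray(n,b,.016).round(3))
E
python3 look.py
```

```text
[ 0.5768 -0.1695 -0.0217]
side (247.0, 7.5, 15.9, 150) [0.596 0.867]
side (18.0, 46.5, 43.8, 819) [-0.036  0.873]
side (211.5, 52.0, 27.7, 619) [0.456 0.683]
side (419.7, 197.1, 18.3, 495) [0.771 0.028]
side (293.7, 212.5, 9.4, 258) [0.506 0.069]
side (303.0, 265.9, 16.4, 623) [ 0.485 -0.069]
side (322.0, 343.5, 11.2, 383) [ 0.469 -0.241]
side (422.0, 408.0, 18.4, 823) [ 0.588 -0.404]
top (291.9, 98.5, 24.3, 742) [0.781 0.017]
top (244.6, 150.9, 13.2, 527) [0.683 0.109]
top (319.0, 162.1, 13.2, 533) [ 0.658 -0.032]
top (525.0, 192.0, 15.1, 558) [ 0.591 -0.416]
top (265.6, 243.0, 10.6, 360) [0.507 0.072]
top (434.5, 260.0, 9.7, 142) [ 0.468 -0.243]
top (639.0, 357.5, 23.5, 232) [ 0.28  -0.612]
```

B has left its place and is now hidden behind the gripper. I'll keep pushing.

Request:
send_rows --steps "-0.01 -0.15 0 0 0 0 -1;-0.02 -0.4 0 0 0 0 -1;-0.03 -0.7 0 0 0 0 -1;-0.04 -1 0 0 0 0 -1;-0.05 -1.3 0 0 0 0 -1;-0.06 -1.6 0 0 0 0 -1;-0.07 -1.9 0 0 0 0 -1;-0.08 -2.2 0 0 0 0 -1;-0.09 -2.5 0 0 0 0 -1;-0.1 -2.8 0 0 0 0 -1"

```text
time_s: 10.45
eef_pos: [0.5721, -0.0293, -0.0216]
eef_rot: [[1.0, -0.001, 0.0], [-0.001, -1.0, -0.0], [0.0, 0.0, -1.0]]
contact_force: [0.3, -0.1, -1.0]
width: 0.0
```

Request:
send_rows --steps "-0.01 -0.25 0 0 0 0 -1;-0.02 -0.5 0 0 0 0 -1;-0.03 -0.75 0 0 0 0 -1;-0.04 -1 0 0 0 0 -1;-0.05 -1.3 0 0 0 0 -1;-0.06 -1.6 0 0 0 0 -1;-0.07 -1.9 0 0 0 0 -1;-0.08 -2.15 0 0 0 0 -1;-0.09 -2.4 0 0 0 0 -1;-0.1 -2.6 0 0 0 0 -1"

```text
time_s: 11.45
eef_pos: [0.5672, 0.1007, -0.0216]
eef_rot: [[1.0, -0.001, -0.0], [-0.001, -1.0, 0.0], [-0.0, -0.0, -1.0]]
contact_force: [0.4, -0.3, 0.8]
width: 0.0
```

```bash
python3 look.py
```

```text
[ 0.5672  0.1007 -0.0216]
side (14.5, 42.5, 15.5, 162) [-0.045  0.896]
side (392.0, 145.5, 15.0, 456) [0.775 0.194]
side (365.5, 178.0, 15.4, 524) [0.682 0.116]
side (425.2, 194.8, 23.1, 524) [0.785 0.03 ]
side (293.3, 212.7, 9.1, 202) [0.505 0.068]
side (378.5, 227.5, 16.1, 591) [ 0.658 -0.024]
side (303.5, 266.0, 16.4, 594) [ 0.486 -0.069]
side (321.9, 343.4, 11.3, 386) [ 0.469 -0.241]
side (422.0, 408.0, 18.4, 830) [ 0.588 -0.404]
top (291.9, 98.5, 24.3, 744) [0.781 0.017]
top (244.6, 150.9, 13.2, 397) [0.683 0.109]
top (318.7, 162.0, 13.2, 530) [ 0.658 -0.031]
top (523.7, 194.0, 16.5, 653) [ 0.587 -0.413]
top (130.5, 203.0, 12.8, 126) [0.589 0.326]
top (265.5, 243.3, 10.6, 345) [0.507 0.072]
top (346.0, 253.5, 12.5, 493) [ 0.484 -0.078]
top (431.5, 259.2, 10.9, 369) [ 0.47  -0.237]
top (199.0, 275.5, 8.5, 100) [0.45  0.198]
top (639.0, 357.5, 23.5, 232) [ 0.28  -0.612]
```

View pics/top_last.png

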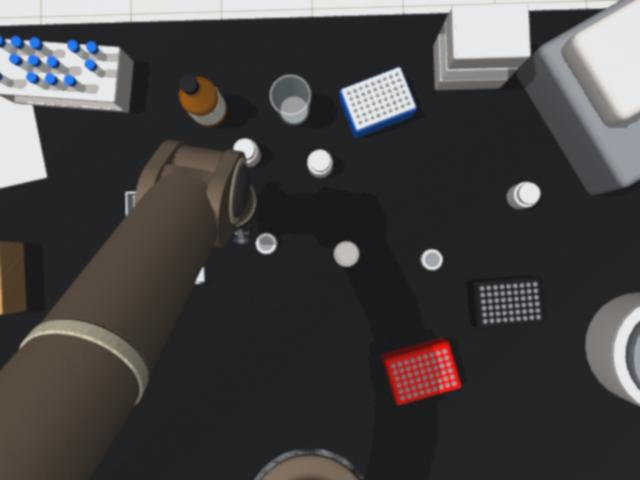

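B is travelling ahead of the fingers, with no cap left behind and the pots unmoved. I'll continue into the tray.

Request:
send_rows --steps "0 -0.3 0 0 0 0 -1;0 -0.65 0 0 0 0 -1;0 -1 0 0 0 0 -1;0 -1.35 0 0 0 0 -1;0 -1.7 0 0 0 0 -1;0 -2.05 0 0 0 0 -1;0 -2.4 0 0 0 0 -1;0 -2.7 0 0 0 0 -1;0 -2.95 0 0 0 0 -1;0 -3.05 0 0 0 0 -1"

```text
time_s: 12.55
eef_pos: [0.5673, 0.2539, -0.0217]
eef_rot: [[1.0, 0.0, -0.0], [0.0, -1.0, 0.0], [-0.0, -0.0, -1.0]]
contact_force: [-0.9, -0.1, -1.1]
width: 0.0005
```

Request:
send_rows --steps "0 0.2 0 0 0 0 -1;0 0.5 0 0 0 0 -1;0 0.5 -0.6 0 0 0 -1;0 0.5 -1.4 0 0 0 -1;0 1.2 -2 0 0 0 -1;0 2.1 -2 0 0 0 -1;0 3 -2 0 0 0 -1;0 3.9 -2 0 0 0 -1;0 4.8 -2 0 0 0 -1;0 5.7 -2 0 0 0 -1"

```text
time_s: 13.55
eef_pos: [0.5657, -0.0377, 0.0786]
eef_rot: [[1.0, -0.005, 0.0], [-0.005, -1.0, -0.0], [0.0, 0.0, -1.0]]
contact_force: [1.0, -0.9, 0.1]
width: 0.0001
```

```bash
python3 look.py
python3 - <<'E'
import cv2
a=cv2.imread("pics/top_last.png")[130:310,100:340];cv2.imwrite("pics/t5.png",cv2.resize(a,(720,540)))
E
```

```text
[ 0.5657 -0.0377  0.0786]
side (392.0, 145.5, 15.0, 454) [0.775 0.194]
side (366.0, 178.0, 15.3, 230) [0.683 0.116]
side (425.2, 194.8, 23.1, 523) [0.785 0.03 ]
side (293.7, 212.5, 9.4, 258) [0.506 0.069]
side (378.1, 227.5, 16.0, 591) [ 0.658 -0.023]
side (303.0, 265.9, 16.4, 624) [ 0.485 -0.069]
side (321.6, 343.6, 11.0, 204) [ 0.468 -0.241]
side (422.0, 408.0, 18.4, 827) [ 0.588 -0.404]
top (289.4, 96.2, 21.7, 498) [0.785 0.022]
top (244.6, 150.9, 13.2, 528) [0.683 0.109]
top (523.7, 194.0, 16.5, 653) [ 0.587 -0.413]
top (345.8, 253.4, 13.1, 432) [ 0.484 -0.078]
top (431.4, 259.2, 10.7, 348) [ 0.47  -0.237]
top (639.0, 357.5, 23.5, 232) [ 0.28  -0.612]
```

View pics/t5.png

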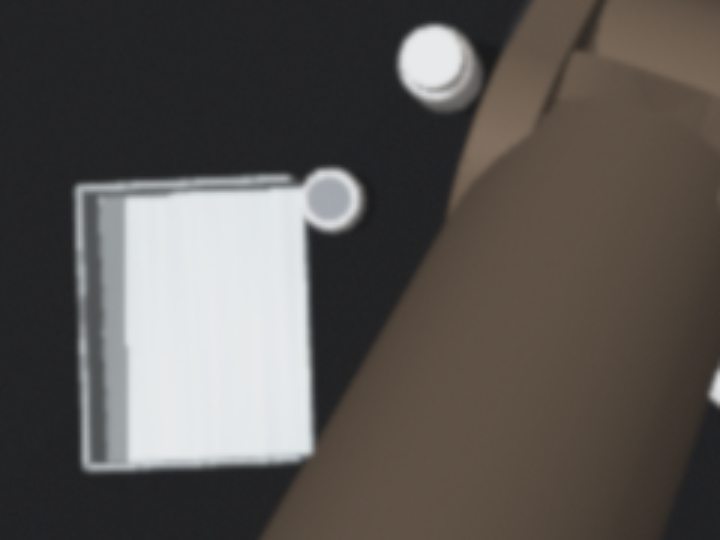

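B drifted sideways on the fingertips and caught on the end of the tray's +x wall, at px (210,197) or about (.595,.176). I'll turn the tool 90°, push B back in −x, and then push it in centred while checking the wrist camera.

Request:
send_rows --steps "0 -0.3 0 0 0 -8.5 -1;0 -0.8 0 0 0 -17 -1;0 -1.3 0 0 0 -25.5 -1;0.2 -1.8 0 0 0 -34 -1;0.4 -2.3 0 0 0 -42.5 -1;0.6 -2.8 0 0 0 -51 -1;0.9 -3.2 0 0 0 -59.5 -1;1.2 -3.6 0 0 0 -68 -1;1.5 -3.9 0 0 0 -76.5 -1;1.5 -4.1 0 0 0 -85 -1"

```text
time_s: 14.65
eef_pos: [0.6438, 0.1705, 0.0782]
eef_rot: [[0.084, 0.996, 0.001], [0.996, -0.084, -0.001], [-0.001, 0.001, -1.0]]
contact_force: [-0.2, -0.2, 0.2]
width: 0.0001
```

Request:
send_rows --steps "0 0 0 0 0 -4.5 -1;0 0 0 0 0 -4.5 -1"

```text
time_s: 14.85
eef_pos: [0.6422, 0.1695, 0.0781]
eef_rot: [[0.011, 1.0, -0.001], [1.0, -0.011, -0.001], [-0.001, -0.001, -1.0]]
contact_force: [-0.1, -0.4, 0.9]
width: -0.0
```

Run:
```python
from h import *
o=arm.get_obs();print(o["eef_pos"].round(4),o["eef_rot"].round(3))
print(ray("top",(210.3,196.7),.016))
p,d=arm.grab_frame("wrist");cv2.imwrite("pics/w1.png",p[...,::-1])
print(caps("wrist",p,300,9000))
```

```text
[0.6422 0.1695 0.0781] [[ 0.011  1.    -0.001]
 [ 1.    -0.011 -0.001]
 [-0.001 -0.001 -1.   ]]
[0.59740342 0.17486369]
[(465.0, 98.0, 135.1, 1865), (173.1, 41.1, 30.0, 2521), (15.0, 44.5, 29.6, 1674), (45.3, 265.0, 31.0, 1762), (223.1, 296.1, 46.0, 4326), (17.7, 370.5, 45.1, 1964), (142.6, 359.3, 21.1, 745), (583.0, 374.5, 58.1, 2845), (593.0, 435.5, 63.3, 4199), (51.0, 456.5, 55.7, 2774)]
```

View pics/w1.png

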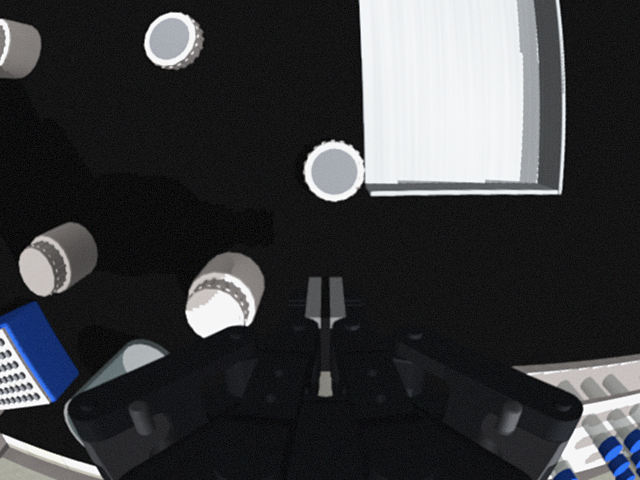

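The wrist view shows B at (334,171), just touching the wall end at (367,193), and the fingers at column 325. I'll lower on B's +x side and push −x.

Request:
send_rows --steps "-0.06 0 0.6 0 0 0 -1;-0.06 0 1.2 0 0 0 -1;-0.06 0 1.7 0 0 0 -1;-0.06 0 1.95 0 0 0 -1;-0.06 0 2 0 0 0 -1;-0.06 0 2 0 0 0 -1;-0.06 -0.15 2 0 0 0 -1;-0.06 -0.3 2 0 0 0 -1;-0.06 -0.45 2 0 0 0 -1;-0.06 -0.6 2 0 0 0 -1"

```text
time_s: 15.9
eef_pos: [0.6117, 0.1693, -0.0211]
eef_rot: [[0.01, 1.0, 0.0], [1.0, -0.01, 0.0], [0.0, 0.0, -1.0]]
contact_force: [-0.6, -0.1, -0.0]
width: 0.0002
```

Request:
send_rows --steps "0 -0.15 0 0 0 0 -1;0 -0.3 0 0 0 0 -1;0 -0.45 0 0 0 0 -1;0 -0.55 0 0 0 0 -1;0 -0.55 0 0 0 0 -1;0 -0.2 0 0 0 0 -1;0 0 0 0 0 0 -1;0 0 -0.5 0 0 0 -1;0 0 -1.2 0 0 0 -1;0 0 -2 0 0 0 -1"

```text
time_s: 16.9
eef_pos: [0.6118, 0.1686, 0.0782]
eef_rot: [[0.011, 1.0, -0.002], [1.0, -0.011, -0.001], [-0.001, -0.002, -1.0]]
contact_force: [0.2, 0.6, -0.5]
width: 0.0003
```

```bash
cat >> h.py <<'E'
def wpt(uv,z=.016,dz=.0,o=None):
    "wrist fisheye pixel -> world xy on plane z; dz corrects the TCP height reading"
    c=arm.camera_params("wrist");K=c["intrinsics"];H=c["hand_eye"];o=o or arm.get_obs()
    a=np.array([uv[0]-K[0,2],uv[1]-K[1,2]])/K[0,0];th=np.hypot(*a)
    r=np.r_[np.sin(th)*a/th,np.cos(th)]
    R=o["eef_rot"];C=o["eef_pos"]+[0,0,dz]+R@H[:3,3];d=R@H[:3,:3]@r
    return (C+d*(z-C[2])/d[2])[:2]
E
cat > wl.py <<'E'
from h import *
o=arm.get_obs();print(o["eef_pos"].round(4))
p,d=arm.grab_frame("wrist");cv2.imwrite("pics/w_last.png",p[...,::-1])
g=cv2.cvtColor(p,cv2.COLOR_RGB2GRAY)
for b in caps("wrist",p,600,9000): print(b,wpt(b,.016,0,o).round(3),wpt(b,.016,.045,o).round(3))
E
python3 wl.py
python3 -c "
from h import *
print(arm.grab_frame('top') and caps('top',arm.grab_frame('top')[0],60))"
```

```text
[0.6118 0.1686 0.0782]
(465.0, 122.5, 153.8, 1921) [0.537 0.258] [0.536 0.276]
(173.9, 83.7, 30.1, 2612) [0.509 0.073] [0.502 0.054]
(13.9, 81.5, 29.1, 1562) [ 0.482 -0.076] [ 0.47  -0.124]
(68.4, 297.9, 39.0, 2669) [ 0.662 -0.044] [ 0.686 -0.086]
(231.5, 326.0, 36.9, 1595) [0.678 0.1  ] [0.705 0.086]
(23.3, 401.5, 45.8, 2495) [ 0.805 -0.178] [ 0.857 -0.246]
(607.9, 402.3, 38.3, 1997) [0.803 0.472] [0.855 0.532]
(593.0, 446.0, 56.6, 3452) [0.879 0.487] [0.945 0.549]
(49.0, 471.5, 49.6, 1550) [ 0.944 -0.212] [ 1.024 -0.287]
[(291.9, 98.5, 24.3, 744), (244.5, 151.0, 13.2, 529), (319.5, 161.9, 13.0, 516), (523.7, 194.0, 16.5, 653), (265.6, 243.0, 10.6, 361), (345.6, 253.6, 12.8, 509), (431.5, 259.2, 10.9, 369), (638.5, 358.0, 23.0, 231)]
```

The wrist calibration agrees with the top view (A at .509,.073). B's blob is merged with the tray's, so I'll find the caps by their grey liner discs.

```bash
cat >> h.py <<'E'
def liners(n,lo,hi,z=.016):
    "grey liner discs enclosed in white rims: round blobs of mid grey"
    o=arm.get_obs();p,d=arm.grab_frame(n);cv2.imwrite(f"pics/{n}_last.png",p[...,::-1])
    g=p.astype(int).min(2);m=((g>110)&(g<200)).astype(np.uint8)
    m=cv2.morphologyEx(m,cv2.MORPH_OPEN,np.ones((3,3)))
    k,l,s,c=cv2.connectedComponentsWithStats(m)
    for i in range(1,k):
        x,y,w,h,a=s[i]
        if lo<a<hi and .6<w/h<1.6 and a/(w*h)>.6:
            print(n,c[i].round(1),w,h,a,(wpt(c[i],z,0,o) if n=="wrist" else ray(n,c[i],z)).round(3))
E
python3 - <<'E'
from h import *
print(arm.get_obs()["eef_pos"])
liners("wrist",300,4000);liners("top",40,400);liners("side",30,400)
E
```

```text
[0.61485851 0.16953659 0.08142026]
wrist [23.4 76.1] 37 48 1257 [ 0.483 -0.064]
wrist [169.9  78.4] 39 42 1307 [0.508 0.071]
wrist [334.2 140.3] 46 45 1628 [0.553 0.176]
top [209.2 220.1] 15 15 174 [0.553 0.178]
top [265.5 243. ] 14 15 167 [0.507 0.072]
top [431.9 259. ] 15 15 180 [ 0.47  -0.238]
side [300.1 174.5] 13 16 163 [0.55  0.171]
side [365.5 182.6] 21 22 335 [0.677 0.103]
side [293.6 212.6] 15 17 206 [0.506 0.068]
side [477.6 252.1] 8 7 35 [ 0.82  -0.142]
side [468.7 258.2] 8 7 34 [ 0.797 -0.15 ]
side [321.9 341.5] 17 17 204 [ 0.47  -0.237]
```

B is now at (.553,.177), in front of the mouth. While the tool is turned, I'll push C in +x to clear the pot in its lane.

Request:
send_rows --steps "-0.8 -0.35 0 0 0 0 -1;-1.6 -0.75 0 0 0 0 -1;-2.4 -1.1 0 0 0 0 -1;-3.3 -1.5 0 0 0 0 -1;-4.1 -1.9 0 0 0 0 -1;-4.9 -2.3 0 0 0 0 -1;-5.7 -2.65 0 0 0 0 -1;-6.6 -3.05 0 0 0 0 -1;-7.4 -3.4 0 0 0 0 -1;-8.15 -3.75 0 0 0 0 -1"

```text
time_s: 18.2
eef_pos: [0.4188, -0.238, 0.0773]
eef_rot: [[0.011, 1.0, -0.002], [1.0, -0.011, 0.0], [0.0, -0.002, -1.0]]
contact_force: [0.7, -0.3, -0.0]
width: 0.0001
```

Request:
send_rows --steps "0 0 0.4 0 0 0 -1;0 0 0.8 0 0 0 -1;0 0 1.2 0 0 0 -1;0 0 1.2 0 0 0 -1"

```text
time_s: 18.6
eef_pos: [0.4181, -0.2355, 0.0154]
eef_rot: [[0.011, 1.0, -0.006], [1.0, -0.01, 0.002], [0.002, -0.006, -1.0]]
contact_force: [-0.5, 0.3, -0.3]
width: -0.0001
```

Run:
```python
from h import *
print(arm.get_obs()["eef_pos"],arm.get_obs()["eef_rot"][:2,0])
liners("top",40,400);liners("side",30,400)
```

```text
[ 0.41809862 -0.23548581  0.01536626] [0.01050198 0.99994261]
top [209.2 220.1] 15 15 174 [0.553 0.178]
top [265.5 243. ] 14 15 167 [0.507 0.072]
top [431.9 259. ] 15 15 180 [ 0.47  -0.238]
side [365.5 182.5] 21 22 333 [0.677 0.103]
side [378.1 232.5] 23 23 358 [ 0.653 -0.036]
side [477.6 252.1] 8 7 35 [ 0.82  -0.142]
side [321.9 341.8] 17 15 197 [ 0.47  -0.238]
```

Request:
send_rows --steps "-0.05 0 0.35 0 0 0 -1;-0.05 0 0.65 0 0 0 -1;-0.05 0 0.74 0 0 0 -1;-0.05 0.15 0.74 0 0 0 -1;-0.05 0.3 0.74 0 0 0 -1;-0.05 0.5 0.74 0 0 0 -1;-0.05 0.7 0.74 0 0 0 -1;-0.05 0.95 0.74 0 0 0 -1;-0.05 1.15 0.74 0 0 0 -1;-0.05 1.3 0.74 0 0 0 -1"

```text
time_s: 19.7
eef_pos: [0.487, -0.2395, -0.0186]
eef_rot: [[0.01, 1.0, 0.0], [1.0, -0.01, -0.0], [-0.0, 0.0, -1.0]]
contact_force: [0.7, 1.0, 0.5]
width: -0.0
```

Run:
```python
from h import *
print(arm.get_obs()["eef_pos"],arm.get_obs()["eef_rot"][:2,0])
liners("top",40,400);liners("side",30,400)
```

```text
[ 0.48704669 -0.23948283 -0.01860325] [0.00954159 0.99995447]
top [209.2 220.1] 15 15 174 [0.553 0.178]
top [265.5 243. ] 14 15 166 [0.507 0.072]
side [372.7 177.7] 8 11 64 [0.697 0.112]
side [378.  232.5] 23 23 360 [ 0.653 -0.035]
side [298.8 272. ] 14 21 211 [ 0.474 -0.08 ]
side [349.7 332.8] 13 15 136 [ 0.522 -0.236]
```

C is on track at (.521,−.237). I'll finish this push, back off and lift.

Request:
send_rows --steps "0 0.15 0 0 0 0 -1;0 0.3 0 0 0 0 -1;0 0.45 0 0 0 0 -1;0 0.6 0 0 0 0 -1;0 0.73 0 0 0 0 -1;0 0.73 0 0 0 0 -1;0 0.3 0 0 0 0 -1;0 0.3 -0.6 0 0 0 -1;0 0.3 -1.3 0 0 0 -1;0 0.3 -2 0 0 0 -1"

```text
time_s: 20.8
eef_pos: [0.4999, -0.2398, 0.0822]
eef_rot: [[0.011, 1.0, -0.001], [1.0, -0.011, 0.0], [0.0, -0.001, -1.0]]
contact_force: [0.8, 0.2, 0.2]
width: -0.0001
```

Request:
send_rows --steps "0.7 0.1 0 0 0 8.5 -1;1.4 0.2 0 0 0 17 -1;2.2 0.3 0 0 0 25.5 -1;3 0.4 0 0 0 34 -1;3.8 0.5 0 0 0 42.5 -1;4.6 0.6 0 0 0 51 -1;5.4 0.7 0 0 0 59.5 -1;6.2 0.8 0 0 0 68 -1;6.9 0.9 0 0 0 76.5 -1;7.5 1 0 0 0 85 -1"

```text
time_s: 21.8
eef_pos: [0.5542, 0.1371, 0.0814]
eef_rot: [[0.997, 0.072, -0.0], [0.072, -0.997, 0.001], [-0.0, -0.001, -1.0]]
contact_force: [0.3, 0.3, 0.6]
width: -0.0003
```

Request:
send_rows --steps "0 0 0 0 0 4.5 -1;0 0 0 0 0 4.5 -1"

```text
time_s: 22.0
eef_pos: [0.5541, 0.1358, 0.081]
eef_rot: [[1.0, -0.0, -0.001], [-0.0, -1.0, -0.001], [-0.001, 0.001, -1.0]]
contact_force: [-1.4, -0.6, 0.7]
width: -0.0004
```

Run:
```python
from h import *
print(arm.get_obs()["eef_pos"],arm.get_obs()["eef_rot"][:2,0])
liners("wrist",300,4000);liners("top",40,400);liners("side",30,400)
```

```text
[0.55406446 0.13580355 0.08103094] [ 9.99999819e-01 -4.13487547e-05]
wrist [608.8 163.4] 62 42 1835 [0.773 0.193]
wrist [324.2 174.6] 45 44 1584 [0.553 0.176]
wrist [257.5 316.1] 35 22 528 [0.506 0.076]
wrist [551.7 357.4] 46 47 1538 [0.753 0.023]
top [430.7 214.7] 15 15 179 [ 0.553 -0.238]
top [267.2 242. ] 17 18 245 [0.509 0.069]
side [300.2 174.5] 13 16 158 [0.55  0.171]
side [365.5 182.6] 21 22 335 [0.677 0.103]
side [293.8 212.9] 16 17 201 [0.506 0.067]
side [377.9 232.4] 24 23 361 [ 0.653 -0.035]
side [477.6 252.1] 8 7 35 [ 0.82  -0.142]
side [366.5 328.6] 16 16 205 [ 0.554 -0.237]
```

C is at (.554,−.238), and B (.553,.176) is dead ahead of the fingers. I'll lower and push B in.

Request:
send_rows --steps "0 0 0.6 0 0 0 -1;0 0 1.2 0 0 0 -1;0 0 1.7 0 0 0 -1;0 0 1.98 0 0 0 -1;0 0 2.04 0 0 0 -1;0 0 2.04 0 0 0 -1;0 -0.15 2.04 0 0 0 -1;0 -0.35 2.04 0 0 0 -1;0 -0.6 2.04 0 0 0 -1;0 -0.8 2.04 0 0 0 -1"

```text
time_s: 23.15
eef_pos: [0.5547, 0.1771, -0.0201]
eef_rot: [[1.0, 0.0, 0.001], [0.0, -1.0, 0.001], [0.001, -0.001, -1.0]]
contact_force: [0.1, -0.3, 0.4]
width: 0.0004
```

```bash
cat > lw.py <<'E'
from h import *
print(arm.get_obs()["eef_pos"].round(4))
liners("wrist",300,9000)
E
python3 lw.py
```

```text
[ 0.5547  0.1771 -0.0201]
wrist [320.4 238.4] 80 76 4733 [0.553 0.207]
```

Request:
send_rows --steps "-0.03 -0.2 0 0 0 0 -1;-0.03 -0.4 0 0 0 0 -1;-0.03 -0.6 0 0 0 0 -1;-0.03 -0.85 0 0 0 0 -1;-0.03 -1.1 0 0 0 0 -1;-0.03 -1.35 0 0 0 0 -1;-0.03 -1.55 0 0 0 0 -1;-0.03 -1.65 0 0 0 0 -1;-0.03 -1.65 0 0 0 0 -1;-0.03 -1.4 0 0 0 0 -1"

```text
time_s: 24.2
eef_pos: [0.5529, 0.246, -0.0208]
eef_rot: [[1.0, 0.001, -0.0], [0.001, -1.0, 0.001], [-0.0, -0.001, -1.0]]
contact_force: [-0.4, -0.4, -0.5]
width: -0.0001
```

```bash
python3 lw.py
```

```text
[ 0.5529  0.246  -0.0208]
```

Request:
send_rows --steps "0 0.1 -0.5 0 0 0 -1;0 0.1 -1.2 0 0 0 -1;0 0.1 -2 0 0 0 -1;0 0.9 -2 0 0 0 -1;0 1.8 -2 0 0 0 -1;0 2.7 -2 0 0 0 -1;0 3.6 -2 0 0 0 -1;0 4.5 -2 0 0 0 -1;0 5.4 -2 0 0 0 -1;0 6.3 -2 0 0 0 -1"

```text
time_s: 25.25
eef_pos: [0.5517, -0.0736, 0.0796]
eef_rot: [[1.0, -0.004, 0.0], [-0.004, -1.0, -0.0], [0.0, 0.0, -1.0]]
contact_force: [2.0, -0.2, 0.4]
width: -0.0002
```

Request:
send_rows --steps "0 0.8 0 0 0 0 -1;0 1.6 0 0 0 0 -1;0 2.4 0 0 0 0 -1;0 3.2 0 0 0 0 -1;0 3.9 0 0 0 0 -1;0 4.2 0 0 0 0 -1;0 4.2 0 0 0 0 -1"

```text
time_s: 25.95
eef_pos: [0.5505, -0.2843, 0.0795]
eef_rot: [[1.0, -0.007, -0.0], [-0.007, -1.0, -0.001], [-0.0, 0.001, -1.0]]
contact_force: [-0.8, 0.4, -0.4]
width: 0.0
```

```bash
python3 lw.py;python3 - <<'E'
from h import *
liners("top",40,400);liners("side",30,400)
E
```

```text
[ 0.5505 -0.2843  0.0795]
wrist [409.1 374.4] 28 34 605 [ 0.615 -0.398]
wrist [240.2 374.3] 28 33 580 [ 0.483 -0.396]
top [430.7 214.7] 15 15 179 [ 0.553 -0.238]
top [149.4 222.3] 14 14 167 [0.552 0.291]
top [265.5 243. ] 14 15 167 [0.507 0.072]
side [293.4 212.5] 15 17 207 [0.506 0.069]
side [477.6 252.1] 8 7 35 [ 0.82  -0.142]
side [303.1 271.3] 24 23 362 [ 0.482 -0.081]
side [366.5 328.8] 18 16 204 [ 0.553 -0.237]
```

B is inside at (.552,.291). Next I'll push C, centring it with the wrist camera as I go.

Request:
send_rows --steps "0.05 0 0.6 0 0 -0.4 -1;0.05 0 1.2 0 0 -0.4 -1;0.05 0 1.7 0 0 -0.4 -1;0.05 0 1.97 0 0 -0.4 -1;0.05 0 2.02 0 0 -0.4 -1;0.05 -0.2 2.02 0 0 -0.4 -1;0.05 -0.4 2.02 0 0 -0.4 -1;0.05 -0.6 2.02 0 0 -0.4 -1;0.05 -0.85 2.02 0 0 -0.4 -1;0.05 -1.1 2.02 0 0 -0.4 -1"

```text
time_s: 27.1
eef_pos: [0.5553, -0.2239, -0.0212]
eef_rot: [[1.0, 0.006, 0.001], [0.006, -1.0, 0.0], [0.001, -0.0, -1.0]]
contact_force: [-0.0, 0.6, 0.8]
width: 0.0004
```

```bash
sed -i 's/(g>110)&(g<200)/(g>(60 if n=="wrist" else 110))\&(g<200)/' h.py; python3 lw.py
```

```text
[ 0.5553 -0.2239 -0.0212]
```

```bash
cat > lc.py <<'E'
from h import *
o=arm.get_obs();print(o["eef_pos"].round(4),o["eef_rot"][:2,0].round(4))
p,d=arm.grab_frame("wrist");cv2.imwrite("pics/wrist_last.png",p[...,::-1])
g=p.min(2);print(g[120:280:20,240:420:12])
g=cv2.medianBlur(g,5)
for th in(40,60,80,110):
    k,l,s,c=cv2.connectedComponentsWithStats((g>th).astype(np.uint8))
    for i in range(1,k):
        if s[i][4]>1500 and 100<c[i][1]<290 and 200<c[i][0]<450:print(th,s[i],c[i].round(1),wpt(c[i],.016,0,o).round(3))
E
python3 lc.py
```

```text
[ 0.5555 -0.2209 -0.0217] [1.     0.0083]
[[ 62  67  62  59  65  66  66  62  70  70  70  62  64  64  67]
 [ 64  65  64  67  67  69  61  60  66  59  66  66  64  66  63]
 [ 66  67  65  61  64  64  58  61  64  71  63  59  63  60  63]
 [ 58  64  67  61  64  67  52  77  66  62  62  61  63  56  60]
 [ 63  70  64  63 254 255 255 255 255 255  67  66  62  65  57]
 [ 68  66  56 255 255 255 255 255 255 255 255  58  61  64  66]
 [ 62  68  62 255 255 255 255 255 255 255 255 255  71  68  62]
 [ 68  65  65 255 255 255 255 255 255 255 255  67  68  66  65]]
40 [     0      0    640    480 300692] [325.5 235.1] [ 0.555 -0.189]
60 [     0      0    640    480 265669] [327.7 216.7] [ 0.556 -0.183]
80 [  269   181   105   194 10958] [321.9 251.7] [ 0.554 -0.196]
110 [  269   181   105   187 10287] [321.7 247.4] [ 0.554 -0.194]
```

Request:
send_rows --steps "-0.03 -0.2 0 0 0 0.4 -1;-0.03 -0.4 0 0 0 0.4 -1;-0.03 -0.6 0 0 0 0.4 -1;-0.03 -0.85 0 0 0 0.4 -1;-0.03 -1.1 0 0 0 0.4 -1;-0.03 -1.35 0 0 0 0.4 -1;-0.03 -1.6 0 0 0 0.4 -1;-0.03 -1.8 0 0 0 0.4 -1;-0.03 -2 0 0 0 0.4 -1;-0.03 -2.1 0 0 0 0.4 -1"

```text
time_s: 28.2
eef_pos: [0.553, -0.1189, -0.0217]
eef_rot: [[1.0, -0.0, -0.0], [-0.0, -1.0, 0.0], [-0.0, -0.0, -1.0]]
contact_force: [0.2, 0.3, -0.5]
width: 0.0001
```

```bash
cat > lc.py <<'E'
from h import *
o=arm.get_obs();print(o["eef_pos"].round(4),o["eef_rot"][:2,0].round(4))
p,d=arm.grab_frame("wrist");cv2.imwrite("pics/wrist_last.png",p[...,::-1])
g=cv2.medianBlur(p.min(2),5)
for th in(110,200):
    k,l,s,c=cv2.connectedComponentsWithStats((g[:272]>th).astype(np.uint8))
    for i in range(1,k):
        x,y,w,h,a=s[i]
        if a>1500 and 220<x+w/2<430 and y>100:print(th,s[i],"off mm %.1f"%((x+w/2-325)*38/w))
E
python3 lc.py
```

```text
[ 0.553  -0.1189 -0.0217] [ 1.e+00 -4.e-04]
110 [ 274  183  103   89 7501] off mm 0.2
200 [ 275  187  101   85 2322] off mm 0.2
```

Request:
send_rows --steps "0 -0.2 0 0 0 0 -1;0 -0.45 0 0 0 0 -1;0 -0.7 0 0 0 0 -1;0 -0.95 0 0 0 0 -1;0 -1.2 0 0 0 0 -1;0 -1.45 0 0 0 0 -1;0 -1.7 0 0 0 0 -1;0 -1.95 0 0 0 0 -1;0 -2.15 0 0 0 0 -1;0 -2.3 0 0 0 0 -1"

```text
time_s: 29.25
eef_pos: [0.5531, -0.0041, -0.0216]
eef_rot: [[1.0, -0.001, -0.0], [-0.001, -1.0, 0.0], [-0.0, -0.0, -1.0]]
contact_force: [-0.7, -0.2, -0.6]
width: 0.0002
```

```bash
python3 lc.py
```

```text
[ 0.5531 -0.0041 -0.0216] [ 1.e+00 -7.e-04]
110 [ 273  182  105   90 7695] off mm 0.2
200 [ 274  183  103   89 7486] off mm 0.2
```

Request:
send_rows --steps "0 -0.2 0 0 0 0 -1;0 -0.45 0 0 0 0 -1;0 -0.7 0 0 0 0 -1;0 -0.95 0 0 0 0 -1;0 -1.2 0 0 0 0 -1;0 -1.45 0 0 0 0 -1;0 -1.7 0 0 0 0 -1;0 -1.95 0 0 0 0 -1;0 -2.15 0 0 0 0 -1;0 -2.3 0 0 0 0 -1"

```text
time_s: 30.3
eef_pos: [0.5532, 0.1109, -0.0217]
eef_rot: [[1.0, -0.001, -0.0], [-0.001, -1.0, 0.0], [-0.0, -0.0, -1.0]]
contact_force: [-0.7, -0.4, 0.3]
width: -0.0002
```

```bash
python3 lc.py
```

```text
[ 0.5532  0.1109 -0.0217] [ 1.e+00 -7.e-04]
110 [ 273  183  104   89 7504] off mm 0.0
200 [ 274  187  102   85 2383] off mm 0.0
```

Request:
send_rows --steps "0 -0.2 0 0 0 0 -1;0 -0.45 0 0 0 0 -1;0 -0.7 0 0 0 0 -1;0 -0.95 0 0 0 0 -1;0 -1.2 0 0 0 0 -1;0 -1.45 0 0 0 0 -1;0 -1.7 0 0 0 0 -1;0 -1.9 0 0 0 0 -1;0 -2.05 0 0 0 0 -1;0 -2.05 0 0 0 0 -1"

```text
time_s: 31.35
eef_pos: [0.5532, 0.2138, -0.0217]
eef_rot: [[1.0, 0.0, -0.0], [0.0, -1.0, 0.0], [-0.0, -0.0, -1.0]]
contact_force: [0.5, 0.5, -0.8]
width: 0.0001
```

Request:
send_rows --steps "0 0.25 0 0 0 0 -1;0 0.25 -0.6 0 0 0 -1;0 0.25 -1.3 0 0 0 -1;0 0.25 -2 0 0 0 -1;-0.25 1.1 -2 0 0 0 -1;-0.5 2 -2 0 0 0 -1;-0.75 2.9 -2 0 0 0 -1;-0.92 3.6 -2 0 0 0 -1;-0.92 3.75 -2 0 0 0 -1;-0.92 3.75 -2 0 0 0 -1"

```text
time_s: 32.35
eef_pos: [0.5068, 0.0219, 0.0787]
eef_rot: [[1.0, -0.007, 0.0], [-0.007, -1.0, 0.0], [0.0, -0.0, -1.0]]
contact_force: [0.8, 1.1, -0.4]
width: -0.0001
```

Run:
```python
from h import *
print(arm.get_obs()["eef_pos"])
liners("top",40,400);liners("side",30,400);liners("wrist",300,4000)
```

```text
[0.50677875 0.02187073 0.07871676]
top [173.  221.3] 15 14 169 [0.553 0.246]
top [149.4 222.3] 14 14 167 [0.552 0.291]
side [365.5 182.5] 21 22 334 [0.677 0.104]
side [293.5 212.5] 15 17 209 [0.506 0.069]
side [377.9 232.5] 24 23 364 [ 0.652 -0.035]
side [477.6 252.1] 8 7 35 [ 0.82  -0.142]
```

C is in at (.553,.246). Now A.

Request:
send_rows --steps "0 0 0.6 0 0 0 -1;0 0 1.2 0 0 0 -1;0 0 1.7 0 0 0 -1;0 0 1.96 0 0 0 -1;0 0 2.01 0 0 0 -1;0 -0.2 2.01 0 0 0 -1;0 -0.4 2.01 0 0 0 -1;0 -0.6 2.01 0 0 0 -1;0 -0.85 2.01 0 0 0 -1;0 -1.1 2.01 0 0 0 -1"

```text
time_s: 33.5
eef_pos: [0.5073, 0.0812, -0.022]
eef_rot: [[1.0, -0.001, 0.0], [-0.001, -1.0, 0.0], [0.0, -0.0, -1.0]]
contact_force: [0.6, -0.2, 0.4]
width: 0.0002
```

```bash
python3 lc.py
```

```text
[ 0.5073  0.0812 -0.022 ] [ 1.e+00 -8.e-04]
110 [ 274  182  105   90 7566] off mm 0.5
200 [ 275  186  103   86 2562] off mm 0.6
```

Request:
send_rows --steps "0 -0.25 0 0 0 0 -1;0 -0.55 0 0 0 0 -1;0 -0.85 0 0 0 0 -1;0 -1.15 0 0 0 0 -1;0 -1.45 0 0 0 0 -1;0 -1.75 0 0 0 0 -1;0 -2.05 0 0 0 0 -1;0 -2.3 0 0 0 0 -1;0 -2.55 0 0 0 0 -1;0 -2.7 0 0 0 0 -1"

```text
time_s: 34.55
eef_pos: [0.5073, 0.2162, -0.0222]
eef_rot: [[1.0, -0.0, -0.0], [-0.0, -1.0, 0.0], [-0.0, -0.0, -1.0]]
contact_force: [0.1, 0.2, -0.1]
width: -0.0001
```

Request:
send_rows --steps "0 -0.1 0 0 0 0 -1;0 0 0 0 0 0 -1;0 0.3 0 0 0 0 -1;0 0.3 -0.6 0 0 0 -1;0 0.3 -1.3 0 0 0 -1;0 0.3 -2.1 0 0 0 -1;0 1.2 -2.3 0 0 0 -1;0 2.1 -2.3 0 0 0 -1;0 3 -2.3 0 0 0 -1;0 3.9 -2.3 0 0 0 -1"

```text
time_s: 35.55
eef_pos: [0.5062, 0.0162, 0.0931]
eef_rot: [[1.0, -0.003, 0.0], [-0.003, -1.0, 0.0], [0.0, -0.0, -1.0]]
contact_force: [0.6, -0.1, 0.3]
width: 0.0004
```

Request:
send_rows --steps "0 0.9 0 0 0 0 -1;0 1.8 0 0 0 0 -1;0 2.7 0 0 0 0 -1;0 2.7 0 0 0 0 -1;0 2.7 0 0 0 0 -1"

```text
time_s: 36.05
eef_pos: [0.5055, -0.1183, 0.0929]
eef_rot: [[1.0, -0.007, -0.0], [-0.007, -1.0, -0.0], [-0.0, 0.0, -1.0]]
contact_force: [0.9, 0.8, -0.6]
width: 0.0001
```

Run:
```python
from h import *
print(arm.get_obs()["eef_pos"])
liners("top",40,400);liners("side",30,400)
for n in("top","side"):
    p=arm.grab_frame(n)[0]
    for b in caps(n,p): print(n,b,ray(n,b,.016).round(3))
```

```text
[ 0.50549589 -0.11828007  0.09290048]
top [173.  221.2] 15 15 172 [0.553 0.246]
top [149.4 222.3] 14 14 167 [0.552 0.291]
top [169.9 245.4] 15 14 170 [0.507 0.252]
side [271.8 158.9] 19 18 246 [0.504 0.237]
side [365.5 182.5] 21 22 334 [0.677 0.103]
side [377.8 232.4] 24 23 367 [ 0.653 -0.035]
side [477.6 252.1] 8 7 35 [ 0.82  -0.142]
side [303.2 271.3] 24 23 362 [ 0.482 -0.081]
top (291.9, 98.5, 24.3, 746) [0.781 0.017]
top (244.6, 150.9, 13.2, 527) [0.683 0.109]
top (318.7, 162.0, 13.2, 531) [ 0.658 -0.031]
top (523.7, 194.0, 16.5, 653) [ 0.587 -0.413]
top (639.0, 357.5, 23.5, 232) [ 0.28  -0.612]
side (201.0, 52.5, 21.4, 348) [0.429 0.689]
side (392.0, 145.5, 15.0, 456) [0.775 0.194]
side (365.5, 178.0, 15.4, 527) [0.682 0.116]
side (419.7, 197.1, 18.3, 514) [0.771 0.028]
side (378.1, 227.5, 16.0, 590) [ 0.658 -0.023]
side (303.0, 266.0, 16.5, 620) [ 0.485 -0.069]
side (422.0, 408.0, 18.4, 829) [ 0.588 -0.404]
```

View pics/top_last.png

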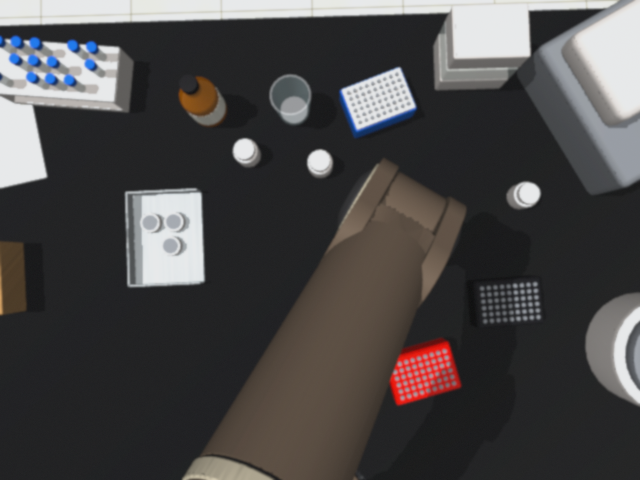

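The top view shows all three caps lying inside the tray at px (149,222), (173,221) and (170,245). The pots, bottle, beaker and tip box are where they started, and the arm is clear.

```bash
python3 -c "
from rig import arm
print(arm.job_done(),arm.get_obs()['time_s'])"
```

```text
the job is handed in; nothing more can be done
the job is handed in; nothing more can be done
```

All three caps are flat and wholly inside the tray, pushed only from the side with closed fingertips. I handed the job in at about 36 s.

**Last checks**
- The top view puts the caps at (.552, .291), (.553, .246) and (.507, .252). The mouth is at y ≈ .194, so even the nearest cap's edge is about 33 mm inside.
- The four pots and the beaker measure the same as at the start. The bottle and tip box look unmoved in the final picture.
- The last reported contact forces were only about 1 N, sensor noise. The tool ended above everything, touching nothing.

**What went wrong or disagreed**
- **Fingertip height:** the shut fingertips sat about 28 mm above the reported TCP height, not 17 mm below it as described. My first pass went over a cap without moving it. I measured the tip height in the side view's depth and lowered the tool to match.
- **First push:** that cap slid off the fingertips and caught on the end of the tray's +x wall. I nudged it back in front of the mouth and pushed it in straight. I checked the other long pushes with the wrist camera.
- **Last cap's position:** the side view put the last cap about 15 mm nearer the mouth (y ≈ .237). I think its blob merged with the tray in that picture. It is inside on either reading.

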